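# Lay the porcelain torso in the inspection nest and light the lamp

## Task

Someone left the mallet lying in the torso nest: first lift it out and lay it flat inside the shallow tool tray. Then lay the porcelain torso gently on its back in the nest, neck through the notch between the two neck stops, so that it sits level between the cheeks and stops and its own weight holds the sensing pin fully down; let go of it. Last, press the raised end of the black rocker fully down on the lamp base to switch the lamp on, and leave everything else on the bench standing where it is.

Things in the scene. Friction and masses are not known exactly. Their poses are not given: they have to be found in the camera images.
- nest: Fixed inspection nest: green base plate 210 x 150 x 12 mm with cork-topped rests and steel stops. Origin: centre of its underside, on the bench; x runs lengthwise towards the neck stops, z up. Cork tops lie 40 mm up: hip rest x -80..-20 mm, 100 wide; chest rest x 30..60 mm, 120 wide. The torso is seated at this same x, y and yaw, with about 6 mm of play each way.
- nest_foot (a point): Centre of the inner face of the foot stop, nest x = -81 mm, 40 mm up; the stop is 90 mm wide, its top 75 mm up. Low side cheeks (tops 50 mm up, 8 mm thick) have inner faces at y = +-48 mm beside the hip rest (nest x -75..-25 mm) and +-56 mm beside the chest rest (x 30..60 mm).
- nest_notch (a point): Middle of the 44 mm wide notch between the two neck stops, nest x = 73 mm, 60 mm up. The stops are at nest x 66..80 mm, |y| 22..52 mm, tops 75 mm up.
- nest_seat (a point): The point in the nest, 40 mm above the nest's origin (level with the cork), where the torso's origin comes to lie.
- sensing_pin (a joint): Upright steel part-present pin, 14 mm thick, in the nest at x = 5 mm, y = 0 (nest frame). 0 m = up, its tip 8 mm above the cork; 0.008 m = fully down, tip level with the cork. Spring of about 2 N when fully down: the torso's own weight is enough.
- torso: White porcelain puppet torso without head or limbs, lying on its flat back, 160 mm long, 0.5 to 0.8 kg. Origin: on its underside below the waist, near the centre of mass; x points to the neck, y across, z up. Hips x -75..-30 mm, 84 wide, 46 high; chest x 24..60 mm, 100 wide, up to 61 mm high; neck 30 mm thick out to x 88 mm.
- torso_waist (a point): Middle of the torso's waist, 30 mm above its underside. The waist has straight parallel sides 54 mm apart, from x -30 to 24 mm, and is 44 mm high: the place to take it.
- torso_neck (a point): End of the torso's neck, at x = 88 mm, 27 mm above its underside.
- mallet: Beechwood mallet lying flat, 196 mm long, 0.25 to 0.4 kg. Origin: centre of the underside of the head; x points along the handle, z up. Head 56 mm along x, 62 across (y), 50 high; centre of mass at x = 16 mm, 25 mm up. It starts in the nest: head on the hip rest, handle over the pin and out through the neck notch.
- mallet_end (a point): End of the mallet's handle, x = 168 mm, 25 mm above the underside of the head. The handle, 24 mm wide and 20 high, runs level from x 28 to 168 mm and stands clear of what the head lies on.
- tray: Fixed shallow dark steel tool tray, 130 (x) x 250 (y) x 18 mm outside, walls and floor 5 mm thick, open on top. Origin: centre of its underside, on the bench; its y axis runs lengthwise. The mallet, head and handle end, must lie inside it, either way round.
- lamp: Fixed lamp: white base 200 (x) x 110 (y) x 36 mm with an upright light column 32 mm thick and 286 mm tall at x = +75 mm and a black rocker switch at x = -50 mm. Origin: centre of the underside of the base; z up.
- lamp_rocker (a joint): Black rocker 64 mm long (along the lamp's x) and 34 mm wide, pivoting about the lamp's y axis at x = -50 mm, 46 mm above the bench. 0 rad = off, the end towards the column raised; 0.4 rad = on, that end fully down. Takes about 3 N at the end and stays where it is left.
- rocker_up_end (a point): Top of the rocker 22 mm from its pivot on the end that is raised when off: press straight down here, about 9 mm to its firm stop.
- rivet_set_1: Bystander: copper rivet set, a round punch 98 mm tall and 34 mm thick, standing on its end beside the torso's waist. Origin: centre of its underside.
- rivet_set_2: Bystander: the same kind of copper rivet set, standing near the torso's hips. Origin: centre of its underside.
- frame_fragment: Bystander: gilt picture-frame corner lying flat, an L with arms 140 and 128 mm long, 42 mm wide, 23 mm high. Origin: under the corner; the long arm runs along x, the short along y.
- glue_bottle: Bystander: standing bottle 56 mm thick, 150 mm tall. Origin: centre of its underside.
- paint_jar: Bystander: standing jar 64 mm thick, 70 mm tall. Origin: centre of its underside.
- thread_spool: Bystander: standing wooden spool 56 mm thick, 68 mm tall. Origin: centre of its underside.
Things that resemble listed ones, but are neither listed nor needed, are in the scene too. What is shaped like the torso but orange or pink is not meant.

How it is judged:
By the outcome, as a careful person would: the job done as asked, in the order asked, and still so for the second after the job is handed in, with the robot touching nothing.
It also fails if it takes over 72 s, if anything falls off the work surface, if the arm or the gripper's body presses on something with over 40 N, if the wrist force passes 120 N, or if a joint passes its speed limit or range.

## Robot

A 6-joint arm with a two-finger parallel gripper is mounted at the origin on the work surface. World frame = base frame: x ahead of the robot, y to its left, z up, the work surface at z = 0. Lengths are in m, angles in rad, forces in N, time in s.
With the tool pointing down it reaches from about 0.4 to 0.925 m from the base axis. Payload 3.4 kg.
Tool frame: the origin (TCP) lies at the very end of the fingers, on their centre line; the grasp point (between the pads) lies 19 mm behind it (arm.grip_point_offset is the distance from the TCP to the grasp point, in m); z points along the fingers, y is the line along which they close (so a half turn about z gives the same grasp; the last joint's range is limited). The gripper opens to 85 mm and grips with 20 to 120 N. Pads are 22 mm wide; open, the fingers measure 114 mm over their backs; the gripper's body (76 mm by 85 mm) begins 54 mm behind the grasp point. The pads swing forward as they close: fully open they stand 13 mm farther back than shut.
Start: joints at [1.153, 0.307, 1.506, -0, 1.328, -0.073], TCP at [0.194, 0.541, 0.231] pointing down, gripper open.
Joint ranges: [-3.12, 3.12], [-1.05, 2.28], [0.14, 2.33], [-1.42, 4.57], [0.1, 2.73], [-2.68, 2.68]. Speed limits (rad/s): [2.57, 2.57, 3.14, 3.14, 3.14, 3.14].

## Interface

Orientations are given as a rotation vector (axis times angle).
In Python, from bench import readout, optics, job, arm gives the robot as it stands. The module is installed in compiled form; this text tells all that it offers.
- The arm moves only by the shell command python3 -m pendant 'ROWS' [FORCE]. ROWS is JSON, a list of rows, each a list of 7 numbers: the turn, a rotation vector about the tool's x, y, z scaled (see below), then the shift along the tool's x, y, z scaled (see below), then the closure, from 0 (fully open) to 1 (shut). A call has 1 to 20 rows; each row is the pose to reach, as a shift and turn from the pose commanded when the call began, along the tool's axes at that moment; what a row does not reach only later rows make up. The controller multiplies each number of a shift by 300 mm and each number of a turn by 1.5 rad. A row lasts 1/8 s, in which the tool goes at most 62.5 mm and 10.7 degrees, less where a joint would pass 70% of its speed; a pose out of reach is approached as far as the arm can. A call with a number of a shift or a turn outside -1 to 1 is refused whole. A call with a gripper value outside its range is refused whole. The fingers move at their own pace and stop on an object; FORCE is the grip in N (left out, the last holds). Time passes only in rows, so rows that repeat a pose let the fingers close. It gives the time, the measured TCP pose, the force, the opening and the grip force at its end, in the units of the state.
- readout.state(): the state, without advancing time (a new reading comes with each control period).
- optics.get_image(name): name is "side" or "top"; returns a dict with "img" (384x512x3 uint8, red, green, blue), "K" (3x3 intrinsics, pixels), "pose" (4x4, takes a point from camera to world coordinates). Camera axes: x right, y down, z forward; pixel columns grow to the right and rows downward; lengths in m; the calibration is good to about 2 mm. A picture is of the moment at which its call begins. There is no depth.
- job.finish_job(): hands the job in; it is judged then, once.
The state is a dict: "t": time; "qpos": joint angles; "joint_velocities": joint speeds; "joint_efforts": joint torques, N m; "tool_pos": TCP position; "eef_rot": TCP orientation; "contact_force": force on the tool from outside, world axes, zero at the start; "ft_torque": the same for the moment, N m; "grip_width": finger opening in m; "grasp_force": force on a finger pad.
Only numpy, scipy, OpenCV 4.12 (cv2) and the standard library are available. Lean on these libraries where they do the work, as an engineer would, in place of code of your own. Each camera call takes 0.05 s, during which the arm holds its last target. There are 200 camera calls.

## Working session

There is one attempt and no reset: what is moved stays moved. The work goes in short steps, Python scripts to look and compute and a shell command to move; the robot and the scene stay as the last step left them, time stands still between calls to the robot, and variables do not carry over. Pictures are saved under pics/ and viewed, at most 10 in all, crops included, and the job is handed in when it is done.

```bash
mkdir -p pics; python3 - <<'E'
from bench import readout, optics
import cv2,numpy as np
print(readout.state())
for n in("top","side"):
    d=optics.get_image(n);np.savez(f'pics/{n}0.npz',**d)
    print(n,d['K'].tolist(),np.round(d['pose'],4).tolist())
    cv2.imwrite(f'pics/{n}0.png',cv2.resize(d['img'][:,:,::-1],(800,600),interpolation=cv2.INTER_CUBIC))
E
```

```text
{'t': 0.0, 'qpos': array([ 1.15350429e+00,  3.07525551e-01,  1.50769063e+00, -1.12201623e-05,
        1.32838871e+00, -7.34980298e-02]), 'joint_velocities': array([ 0.00119973, -0.0004499 , -0.00139849, -0.00022104, -0.00050848,
       -0.00086116]), 'joint_efforts': array([-1.69717616e-03, -4.57565117e+01, -2.51917559e+01, -5.29520294e-04,
        1.34016041e-02, -3.19136188e-05]), 'tool_pos': array([0.19354918, 0.54069585, 0.23040171]), 'eef_rot': array([-5.37288511e-01, -3.09482004e+00,  3.06980494e-03]), 'contact_force': array([ 0.44017277,  0.33458441, -0.0233386 ]), 'ft_torque': array([ 0.0683494 ,  0.00556453, -0.04073059]), 'grasp_force': 0.0, 'grip_width': 0.08562804266520252}
top [[382.626283967622, 0.0, 248.85471291701379], [0.0, 382.626283967622, 185.85318961189253], [0.0, 0.0, 1.0]] [[-0.0099, -0.9957, 0.0921, 0.4289], [-0.9999, 0.0109, 0.0106, 0.0817], [-0.0116, -0.092, -0.9957, 1.1924], [0.0, 0.0, 0.0, 1.0]]
side [[372.00441974445107, 0.0, 249.28813675402773], [0.0, 372.00441974445107, 187.16043798185214], [0.0, 0.0, 1.0]] [[-0.9915, -0.0809, 0.1024, 0.4051], [-0.13, 0.68, -0.7216, 0.9399], [-0.0112, -0.7287, -0.6847, 0.8739], [0.0, 0.0, 0.0, 1.0]]
```

View pics/top0.png

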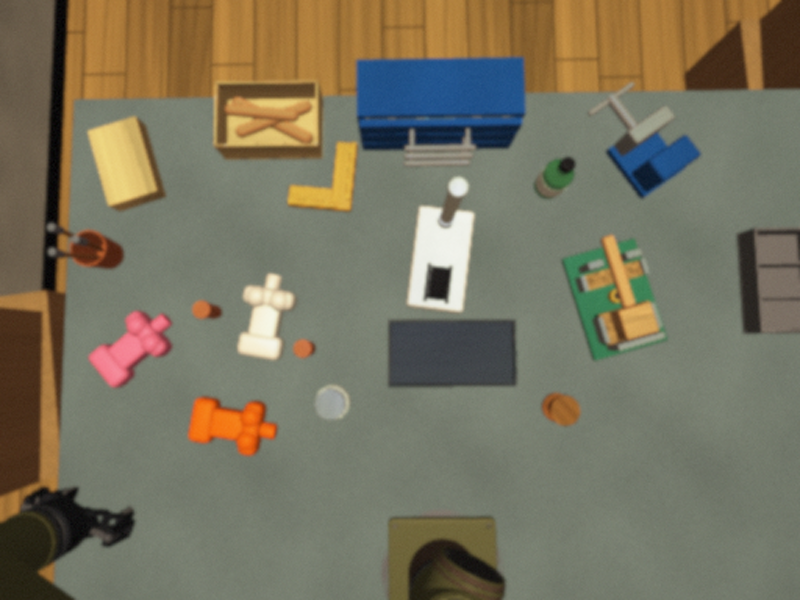

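View pics/side0.png

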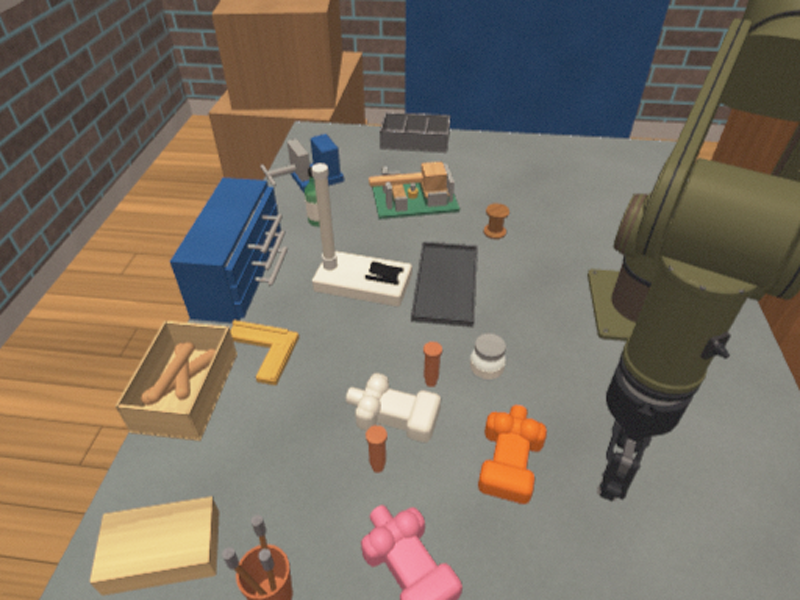

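The top view shows (in 800x600 pixels) the torso at (265,315) with its neck up, the nest at (613,298) with the mallet in it and its handle up, the tray at (452,352), the lamp base at (440,258) and the rocker at (438,283). The side view agrees. The rivet sets stand at (203,310) and (304,348).

```bash
cat > h.py <<'E'
import numpy as np,cv2
from scipy.spatial.transform import Rotation as R
def load(n): return np.load(f'pics/{n}.npz')
def ray(d,uv,z):
    uv=np.atleast_2d(uv).astype(float); K,P=d['K'],d['pose']
    r=np.c_[(uv-K[:2,2])/K[0,0],np.ones(len(uv))]@P[:3,:3].T
    return P[:3,3]+r*((z-P[2,3])/r[:,2])[:,None]
def proj(d,p):
    q=(np.atleast_2d(p)-d['pose'][:3,3])@d['pose'][:3,:3]
    return q[:,:2]/q[:,2:]*d['K'][0,0]+d['K'][:2,2]
def biggest(m):
    c,_=cv2.findContours(m,cv2.RETR_EXTERNAL,cv2.CHAIN_APPROX_NONE); return max(c,key=cv2.contourArea)[:,0]
def frame(o,yaw,pts):
    c,s=np.cos(yaw),np.sin(yaw); pts=np.atleast_2d(pts)
    return np.c_[o[0]+c*pts[:,0]-s*pts[:,1],o[1]+s*pts[:,0]+c*pts[:,1],pts[:,2]]
def window(m,x0,y0,x1,y1):  # in 800x600 pixels
    w=np.zeros_like(m);s=1.5625;w[int(y0/s):int(y1/s),int(x0/s):int(x1/s)]=255;return m&w
def rect(d,cont,z):
    p=ray(d,cont,z)[:,:2].astype(np.float32); (c,s,a)=cv2.minAreaRect(cv2.convexHull(p)); return np.array(c),s,a
E
cat > m.py <<'E'
from h import *
d=load('top0'); hsv=cv2.cvtColor(d['img'],cv2.COLOR_RGB2HSV)
inr=lambda a,b:cv2.inRange(hsv,a,b)
g=window(inr((50,90,40),(90,255,255)),550,220,680,370); c=np.argwhere(g>0)[:,::-1]
print('nest',rect(d,c,.012))
w=inr((0,0,165),(179,75,255))
t=window(w,225,260,300,370); cnt=biggest(t); m=np.zeros_like(t);cv2.fillPoly(m,[cnt],255)
p=ray(d,np.argwhere(m>0)[:,::-1],.025)[:,:2]; ctr=p.mean(0); U=np.linalg.eigh(np.cov(p.T))[1][:,1]; U*=np.sign(U[0])
s=(p-ctr)@U; v=(p-ctr)@[-U[1],U[0]]
print('torso ctr',ctr,'yaw',np.arctan2(U[1],U[0]),'ext',s.min(),s.max(),v.min(),v.max())
for a in np.arange(s.min(),s.max(),.01):
    k=(s>=a)&(s<a+.01); print('  %.3f %.3f..%.3f'%(a-s.min(),v[k].min(),v[k].max()))
lm=window(w,395,195,485,320); lm=cv2.morphologyEx(lm,cv2.MORPH_CLOSE,np.ones((15,15)));lm=cv2.morphologyEx(lm,cv2.MORPH_OPEN,cv2.getStructuringElement(2,(19,19)))
print('lamp',rect(d,biggest(lm),.036))
b=window(inr((0,0,0),(179,255,60)),415,255,462,308)
q=ray(d,biggest(b),.046);print('rocker',rect(d,biggest(b),.046))
k=window(inr((0,0,0),(179,255,85)),375,312,530,395)
print('tray',rect(d,biggest(k),.018))
h=window(inr((8,110,90),(22,255,255)),550,220,680,370);hd=window(h,590,225,640,300)
cv2.imwrite('pics/mask.png',h)
q=ray(d,biggest(h),.075)
c=biggest(h); e=c[np.argmin(c[:,1])]; print('handle end px',e*1.5625,ray(d,e,.075))
hw=inr((8,140,120),(22,255,255))
for y in range(240,350,8):
    r=np.where(h[int(y/1.5625),:]>0)[0]; print(y,(r.min()*1.5625,r.max()*1.5625,len(r)) if len(r) else None)
E
python3 m.py
```

```text
nest (array([ 0.51757646, -0.34884346]), (0.20675529539585114, 0.1486225128173828), 15.353181838989258)
torso ctr [0.48535085 0.33933723] yaw -0.1836283691484313 ext -0.07620660166352931 0.0899477901196138 -0.049283188273059345 0.05118529071052423
  0.000 -0.039..0.039
  0.010 -0.041..0.041
  0.020 -0.042..0.042
  0.030 -0.040..0.042
  0.040 -0.038..0.036
  0.050 -0.027..0.027
  0.060 -0.027..0.026
  0.070 -0.028..0.027
  0.080 -0.027..0.027
  0.090 -0.027..0.026
  0.100 -0.047..0.050
  0.110 -0.049..0.051
  0.120 -0.048..0.050
  0.130 -0.046..0.048
  0.140 -0.016..0.013
  0.150 -0.016..0.012
  0.160 -0.015..0.010
lamp (array([ 0.63988674, -0.01240503]), (0.1110621988773346, 0.1320032924413681), 82.95415496826172)
rocker (array([ 0.54895073, -0.00088837]), (0.03481200709939003, 0.054810456931591034), 80.85270690917969)
tray (array([ 0.41356757, -0.02800246]), (0.24599385261535645, 0.12750473618507385), 89.4330062866211)
handle end px [604.6875 235.9375] [[ 0.63090139 -0.31428948  0.075     ]]
240 (np.float64(601.5625), np.float64(614.0625), 9)
248 (np.float64(603.125), np.float64(615.625), 9)
256 (np.float64(606.25), np.float64(620.3125), 10)
264 (np.float64(607.8125), np.float64(639.0625), 17)
272 (np.float64(596.875), np.float64(640.625), 29)
280 (np.float64(587.5), np.float64(626.5625), 26)
288 (np.float64(589.0625), np.float64(629.6875), 13)
296 (np.float64(609.375), np.float64(631.25), 15)
304 (np.float64(621.875), np.float64(648.4375), 18)
312 (np.float64(614.0625), np.float64(651.5625), 25)
320 (np.float64(604.6875), np.float64(653.125), 32)
328 (np.float64(606.25), np.float64(656.25), 31)
336 (np.float64(609.375), np.float64(640.625), 19)
344 (np.float64(609.375), np.float64(614.0625), 4)
```

```bash
python3 - <<'E'
from h import *
d=load('top0')['img'][:,:,::-1]
a=cv2.resize(d[140:240,345:445],(600,600),interpolation=cv2.INTER_CUBIC)
cv2.imwrite('pics/nestcrop.png',a)
E
```

```text
(no output)
```

View pics/nestcrop.png

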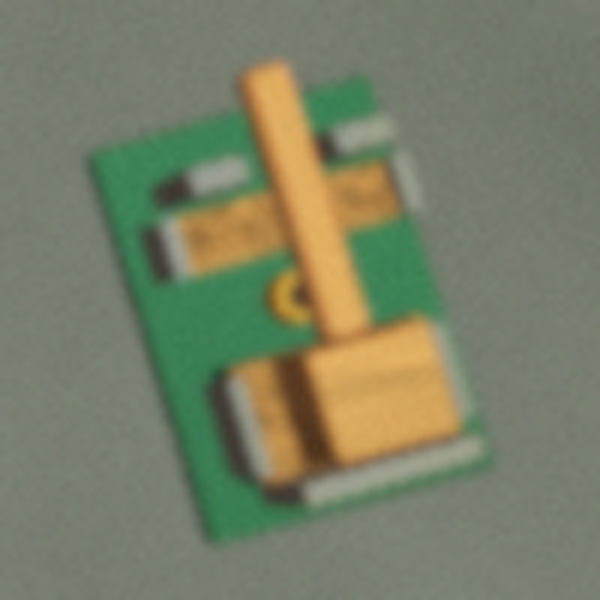

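```bash
cat > m2.py <<'E'
from h import *
d=load('top0'); S=load('side0'); hsv=cv2.cvtColor(d['img'],cv2.COLOR_RGB2HSV)
n=lambda L:np.array(L)/6+[345,140]-.5+.5/6
q=ray(d,n([(95,155),(370,80),(490,465),(210,545)]),.012)[:,:2]
ya=lambda v:np.degrees(np.arctan2(v[1],v[0]))
print('nest corners',q.round(4).tolist(),q.mean(0),[np.linalg.norm(q[i]-q[i-1]).round(3) for i in range(4)],ya(q[0]-q[3]),ya(q[1]-q[2]),ya(q[0]-q[1])-90,ya(q[3]-q[2])-90)
h=ray(d,n([(245,75),(320,335),(290,65),(368,325),(268,66)]),.075)[:,:2]
print('handle L,R yaw',ya(h[0]-h[1]),ya(h[2]-h[3]),'w',np.linalg.norm(h[0]-h[2]),'end',h[4],'base mid',(h[1]+h[3])/2)
H=ray(d,n([(303,352),(430,320),(463,432),(335,465)]),.09)[:,:2]
print('head',H.mean(0),[np.linalg.norm(H[i]-H[i-1]).round(3) for i in range(4)],ya(H[0]-H[3]),ya(H[1]-H[2]))
# rivets (orange-brown tops)
r=cv2.inRange(hsv,(3,110,70),(14,255,220))
for nm,b in(('riv2',(185,290,228,330)),('riv1',(288,332,325,365))):
    c=biggest(window(r,*b)); print(nm,c.min(0)*1.5625,c.max(0)*1.5625,'z98',ray(d,c.mean(0),.098)[0,:2],'z0',ray(d,c.mean(0),.05)[0,:2])
w=cv2.inRange(hsv,(0,0,165),(179,75,255)); lm=window(w,395,195,485,320); c=biggest(lm)
for y in (225,240,260,280,300):
    k=c[abs(c[:,1]-y/1.5625)<1]; l,rr=k[:,0].min(),k[:,0].max(); print('lamp',y,ray(d,[(l,y/1.5625),(rr,y/1.5625)],.036)[:,:2].round(4).tolist())
for k in(55,): 
    e=[c[np.argmax(c@v)] for v in((-.3,1),(.3,1),(1,.6),(-1,.9))]; print('lamp ext',(np.array(e)*1.5625).round().tolist(),ray(d,e,.036)[:,:2].round(4).tolist())
E
python3 m2.py
cat > crop.py <<'E'
from h import *
d=load('top0')['img'][:,:,::-1]
a=cv2.resize(d[108:208,250:316],(396,600),interpolation=cv2.INTER_CUBIC)
b=cv2.resize(d[165:245,118:208],(396,352),interpolation=cv2.INTER_CUBIC)
o=np.zeros((600,792,3),np.uint8);o[:,:396]=a;o[:352,396:]=b
cv2.imwrite('pics/crop2.png',o)
E
python3 crop.py
```

```text
nest corners [[0.598, -0.2525], [0.6355, -0.3959], [0.4362, -0.4474], [0.3971, -0.3035]] [ 0.51671639 -0.34983903] [np.float64(0.207), np.float64(0.148), np.float64(0.206), np.float64(0.149)] 14.241624692783109 14.470317428587746 14.675132431031486 15.222004546786806
handle L,R yaw 13.518734080870182 14.022091417261219 w 0.022701485856719168 end [ 0.63206457 -0.32094212] base mid [ 0.50184853 -0.35203957]
head [ 0.47094731 -0.36325187] [np.float64(0.056), np.float64(0.063), np.float64(0.055), np.float64(0.063)] 13.28440740237036 13.595768204278531
riv2 [192.1875 300.    ] [218.75   317.1875] z98 [0.49815504 0.43212139] z0 [0.5011944  0.44749126]
riv1 [293.75   339.0625] [312.5  356.25] z98 [0.42688613 0.25085204] z0 [0.42679957 0.25827124]
lamp 225 [[0.6641, 0.0402], [0.6628, -0.0699]]
lamp 240 [[0.6344, 0.0437], [0.6331, -0.0662]]
lamp 260 [[0.5949, 0.0473], [0.5937, -0.0592]]
lamp 280 [[0.5557, 0.0539], [0.5545, -0.0554]]
lamp 300 [[0.5168, 0.0604], [0.5156, -0.0485]]
lamp ext [[409.0, 305.0], [461.0, 311.0], [462.0, 309.0], [406.0, 302.0]] [[0.5076, 0.0545], [0.4945, -0.045], [0.4975, -0.0481], [0.5138, 0.0605]]
```

View pics/crop2.png

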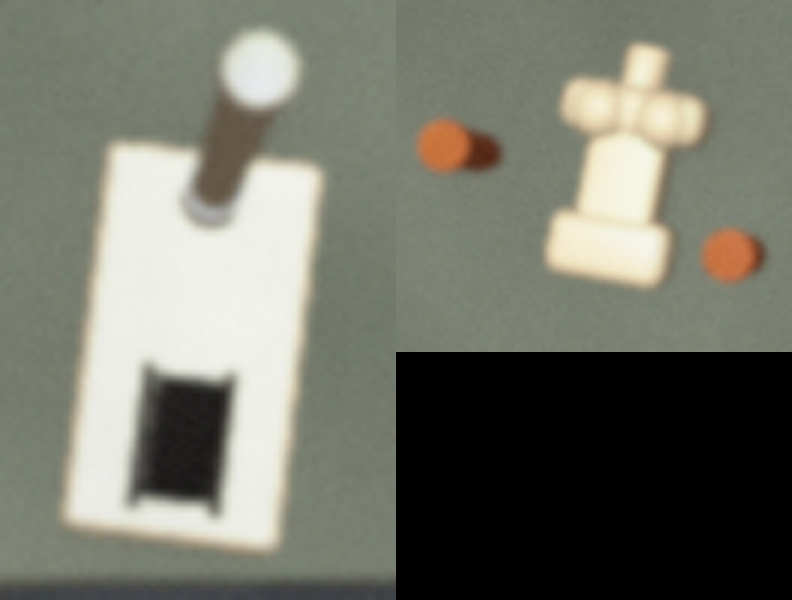

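The nest is at (0.517, -0.349) with yaw 14.7°. The mallet head is at (0.471, -0.3635) with yaw 14°, the torso at (0.4855, 0.339) with yaw -10.5°, and the tray at (0.4136, -0.028). Sizes match those given. In the crop the rocker spans (130..235, 365..515) and both rivet sets are clear of the open fingers. Next I plan the approach to the mallet.

```bash
cat > plan.py <<'E'
import sys,json
from h import *
from bench import readout
def Rd(deg): # tool z down, tool y heading deg
    a=np.radians(deg); y=np.array([np.cos(a),np.sin(a),0]); z=np.array([0,0,-1.]); return np.c_[np.cross(y,z),y,z]
s=readout.state(); p=s['tool_pos'];M=R.from_rotvec(s['eef_rot']).as_matrix()
print('t %.2f'%s['t'],p.round(4),'head %.1f tilt %.2f'%(np.degrees(np.arctan2(M[1,1],M[0,1])),np.degrees(np.arccos(-M[2,2]))),'F',s['contact_force'].round(1),'w %.4f g %.0f'%(s['grip_width'],s['grasp_force']),'q6 %.2f'%s['qpos'][5])
# args: groups x,y,z,heading ; 'same,' prefix r: relative to same call start as previous
for a in sys.argv[1:]:
    keep=a.startswith('+'); x=[float(v) for v in a.strip('+').split(',')]
    if not keep and 'pt' in globals(): p,M=pt,Mt
    pt,Mt=np.array(x[:3]),Rd(x[3])
    tr=R.from_matrix(M.T@Mt).as_rotvec()/1.5; sh=M.T@(pt-p)/.3
    print(a,'turn',tr.round(4).tolist(),'shift',sh.round(4).tolist(),'rows %.1f %.1f'%(np.linalg.norm(sh)*300/62.5,np.degrees(np.linalg.norm(tr)*1.5)/10.7))
E
python3 plan.py .36,.25,.26,20 .46,-.03,.26,-30 .4807,-.3611,.20,-76 .4807,-.3611,.052,-76
```

```text
t 0.10 [0.1936 0.5408 0.2305] head 70.3 tilt 0.10 F [0.8 0.7 0.5] w 0.0856 g 0 q6 -0.07
.36,.25,.26,20 turn [-0.0012, 0.0005, 0.5853] shift [-0.849, -0.7257, -0.0971] rows 5.4 4.7
.46,-.03,.26,-30 turn [0.0, 0.0, 0.5818] shift [-0.9911, -0.006, 0.0] rows 4.8 4.7
.4807,-.3611,.20,-76 turn [0.0, 0.0, 0.5352] shift [-0.9213, 0.6116, 0.2] rows 5.4 4.3
.4807,-.3611,.052,-76 turn [0.0, 0.0, 0.0] shift [0.0, 0.0, 0.4933] rows 2.4 0.0
```

```bash
python3 -m pendant '[[0,0,0.585,-0.85,-0.726,-0.1,0],[0,0,0.585,-0.85,-0.726,-0.1,0],[0,0,0.585,-0.85,-0.726,-0.1,0],[0,0,0.585,-0.85,-0.726,-0.1,0],[0,0,0.585,-0.85,-0.726,-0.1,0],[0,0,0.585,-0.85,-0.726,-0.1,0],[0,0,0.585,-0.85,-0.726,-0.1,0]]' && python3 -m pendant '[[0,0,0.58,-0.99,0,0,0],[0,0,0.58,-0.99,0,0,0],[0,0,0.58,-0.99,0,0,0],[0,0,0.58,-0.99,0,0,0],[0,0,0.58,-0.99,0,0,0],[0,0,0.58,-0.99,0,0,0],[0,0,0.58,-0.99,0,0,0]]' && python3 -m pendant '[[0,0,0.535,-0.92,0.61,0.2,0],[0,0,0.535,-0.92,0.61,0.2,0],[0,0,0.535,-0.92,0.61,0.2,0],[0,0,0.535,-0.92,0.61,0.2,0],[0,0,0.535,-0.92,0.61,0.2,0],[0,0,0.535,-0.92,0.61,0.2,0],[0,0,0.535,-0.92,0.61,0.2,0],[0,0,0.535,-0.92,0.61,0.2,0]]'; python3 plan.py .4807,-.3611,.15,-76 +.4807,-.3611,.052,-76
```

```text
t: 0.98
tool_pos: [0.3611, 0.2489, 0.2613]
eef_rot: [1.806, 2.57, -0.0]
contact_force: [-0.6, 0.1, -0.3]
grip_width: 0.0853
grasp_force: 0.0
t: 1.85
tool_pos: [0.4617, -0.0274, 0.2608]
eef_rot: [-2.716, -1.576, 0.001]
contact_force: [0.8, -0.0, 0.4]
grip_width: 0.0855
grasp_force: 0.0
t: 2.85
tool_pos: [0.484, -0.3566, 0.2014]
eef_rot: [-3.115, -0.392, 0.0]
contact_force: [0.8, 0.9, 0.8]
grip_width: 0.0853
grasp_force: 0.0
t 2.85 [ 0.484  -0.3566  0.2014] head -75.7 tilt 0.10 F [0.8 0.9 0.8] w 0.0853 g 0 q6 0.61
.4807,-.3611,.15,-76 turn [-0.0011, 0.0, 0.0039] shift [-0.0143, 0.0122, 0.1713] rows 0.8 0.0
+.4807,-.3611,.052,-76 turn [-0.0011, 0.0, 0.0039] shift [-0.0143, 0.0128, 0.498] rows 2.4 0.0
```

```bash
python3 -m pendant '[[0,0,0.004,-0.014,0.012,0.17,0],[0,0,0.004,-0.014,0.012,0.3,0],[0,0,0.004,-0.014,0.013,0.4,0],[0,0,0.004,-0.014,0.013,0.46,0],[0,0,0.004,-0.014,0.013,0.498,0],[0,0,0.004,-0.014,0.013,0.498,0],[0,0,0.004,-0.014,0.013,0.498,0]]' && python3 -m pendant '[[0,0,0,0,0,0,1],[0,0,0,0,0,0,1],[0,0,0,0,0,0,1],[0,0,0,0,0,0,1],[0,0,0,0,0,0,1],[0,0,0,0,0,0,1],[0,0,0,0,0,0,1],[0,0,0,0,0,0,1]]' 60 && python3 -m pendant '[[0,0,0,0,0,-0.03,1],[0,0,0,0,0,-0.08,1],[0,0,0,0,0,-0.2,1],[0,0,0,0,0,-0.35,1],[0,0,0,0,0,-0.5,1],[0,0,0,0,0,-0.5,1]]'; python3 plan.py .4196,-.088,.2,-.6 +.4196,-.088,.2,-.6 +.4196,-.088,.07,-.6 +.4196,-.088,.018,-.6
```

```text
t: 3.72
tool_pos: [0.4813, -0.3639, 0.053]
eef_rot: [3.117, 0.38, 0.002]
contact_force: [-0.0, -0.1, 0.1]
grip_width: 0.0852
grasp_force: 0.0
t: 4.72
tool_pos: [0.4808, -0.3635, 0.053]
eef_rot: [-3.118, -0.378, -0.001]
contact_force: [0.5, 3.0, 6.8]
grip_width: 0.0618
grasp_force: 67.6
t: 5.48
tool_pos: [0.483, -0.3663, 0.2072]
eef_rot: [3.111, 0.378, 0.011]
contact_force: [0.6, -0.1, -3.9]
grip_width: 0.0613
grasp_force: 66.9
t 5.47 [ 0.483  -0.3663  0.2072] head -76.2 tilt 0.61 F [ 0.6 -0.1 -3.9] w 0.0613 g 67 q6 0.61
.4196,-.088,.2,-.6 turn [0.0076, 0.0005, -0.8791] shift [0.0168, -0.9514, 0.0155] rows 4.6 7.1
+.4196,-.088,.2,-.6 turn [0.0076, 0.0005, -0.8791] shift [0.0168, -0.9514, 0.0155] rows 4.6 7.1
+.4196,-.088,.07,-.6 turn [0.0076, 0.0005, -0.8791] shift [0.0142, -0.9553, 0.4488] rows 5.1 7.1
+.4196,-.088,.018,-.6 turn [0.0076, 0.0005, -0.8791] shift [0.0132, -0.9568, 0.6221] rows 5.5 7.1
```

```bash
python3 -m pendant '[[0,0,-0.2,0,-0.2,0,1],[0,0,-0.88,0.017,-0.95,0.015,1],[0,0,-0.88,0.017,-0.95,0.015,1],[0,0,-0.88,0.017,-0.95,0.015,1],[0,0,-0.88,0.017,-0.95,0.015,1],[0,0,-0.88,0.017,-0.95,0.015,1],[0,0,-0.88,0.017,-0.95,0.015,1],[0,0,-0.88,0.017,-0.95,0.015,1],[0,0,-0.88,0.017,-0.95,0.015,1],[0,0,-0.88,0.017,-0.95,0.015,1],[0,0,-0.88,0.017,-0.95,0.015,1]]'; python3 plan.py .4196,-.088,.07,-.6 +.4196,-.088,.018,-.6;  python3 - <<'E'
from bench import optics
from h import *
d=optics.get_image('side');np.savez('pics/side1.npz',**d)
cv2.imwrite('pics/side1.png',cv2.resize(d['img'][80:280,180:400,::-1],(660,600),interpolation=cv2.INTER_CUBIC))
E
```

```text
t: 6.85
tool_pos: [0.4173, -0.0862, 0.1973]
eef_rot: [-2.233, -2.21, 0.0]
contact_force: [-0.4, 0.2, -3.6]
grip_width: 0.0615
grasp_force: 67.5
t 6.85 [ 0.4173 -0.0862  0.1973] head -0.6 tilt 0.01 F [-0.4  0.2 -3.6] w 0.0615 g 67 q6 -0.29
.4196,-.088,.07,-.6 turn [-0.0001, -0.0, 0.0002] shift [-0.0059, 0.0079, 0.4244] rows 2.0 0.0
+.4196,-.088,.018,-.6 turn [-0.0001, -0.0, 0.0002] shift [-0.0059, 0.008, 0.5977] rows 2.9 0.0
```

View pics/side1.png

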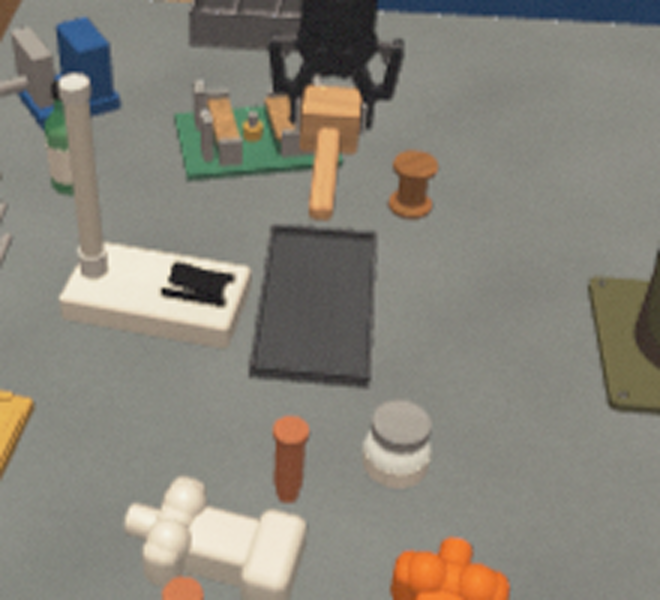

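The mallet is held level at (330,130) in the crop, with its handle towards +y over the tray at (315,305). Next I lower it.

```bash
python3 -m pendant '[[0,0,0,-0.006,0.008,0.2,1],[0,0,0,-0.006,0.008,0.4,1],[0,0,0,-0.006,0.008,0.5,1],[0,0,0,-0.006,0.008,0.55,1],[0,0,0,-0.006,0.008,0.575,1],[0,0,0,-0.006,0.008,0.585,1],[0,0,0,-0.006,0.008,0.59,1],[0,0,0,-0.006,0.008,0.595,1],[0,0,0,-0.006,0.008,0.598,1],[0,0,0,-0.006,0.008,0.598,1]]'; python3 plan.py
```

```text
t: 8.15
tool_pos: [0.4198, -0.0879, 0.0182]
eef_rot: [2.231, 2.211, 0.0]
contact_force: [-0.1, 0.7, -4.4]
grip_width: 0.0612
grasp_force: 67.4
t 8.15 [ 0.4198 -0.0879  0.0182] head -0.5 tilt 0.03 F [-0.1  0.7 -4.4] w 0.0612 g 67 q6 -0.30
```

Not in contact yet, so I lower in 1 mm steps.

```bash
python3 -m pendant '[[0,0,0,0,0,0.003,1],[0,0,0,0,0,0.003,1]]'; python3 -m pendant '[[0,0,0,0,0,0.003,1],[0,0,0,0,0,0.003,1]]';python3 -m pendant '[[0,0,0,0,0,0.003,1],[0,0,0,0,0,0.003,1]]'
```

```text
t: 8.4
tool_pos: [0.4198, -0.0879, 0.018]
eef_rot: [2.231, 2.211, 0.0]
contact_force: [-1.0, -0.0, 7.2]
grip_width: 0.0615
grasp_force: 69.1
t: 8.65
tool_pos: [0.4198, -0.0879, 0.018]
eef_rot: [2.231, 2.211, 0.001]
contact_force: [-3.3, 1.0, 20.4]
grip_width: 0.0613
grasp_force: 70.7
t: 8.9
tool_pos: [0.4199, -0.0879, 0.018]
eef_rot: [2.23, 2.21, 0.001]
contact_force: [-3.9, 1.2, 32.0]
grip_width: 0.0617
grasp_force: 72.2
```

```bash
python3 -m pendant '[[0,0,0,0,0,-0.008,1],[0,0,0,0,0,-0.008,0],[0,0,0,0,0,-0.008,0],[0,0,0,0,0,-0.008,0],[0,0,0,0,0,-0.008,0],[0,0,0,0,0,-0.05,0],[0,0,0,0,0,-0.2,0],[0,0,0,0,0,-0.4,0],[0,0,0,0,0,-0.7,0],[0,0,0,0,0,-0.7,0],[0,0,0,0,0,-0.7,0]]' 20;  python3 plan.py .42,.13,.22,40 .4855,.3393,.19,79.5 +.4855,.3393,.012,79.5;  python3 - <<'E'
from bench import optics
from h import *
d=optics.get_image('side');np.savez('pics/side2.npz',**d)
d2=optics.get_image('top');np.savez('pics/top2.npz',**d2)
E
```

```text
t: 10.28
tool_pos: [0.4213, -0.0884, 0.2286]
eef_rot: [2.227, 2.207, 0.005]
contact_force: [0.3, 0.5, -0.7]
grip_width: 0.0853
grasp_force: 0.0
t 10.28 [ 0.4213 -0.0884  0.2286] head -0.5 tilt 0.42 F [ 0.3  0.5 -0.7] w 0.0853 g 0 q6 -0.30
.42,.13,.22,40 turn [0.004, 0.003, -0.4714] shift [0.7278, -0.0111, 0.0271] rows 3.5 3.8
.4855,.3393,.19,79.5 turn [0.0, 0.0, -0.4596] shift [0.3941, 0.6157, 0.1] rows 3.5 3.7
+.4855,.3393,.012,79.5 turn [0.0, 0.0, -0.4596] shift [0.3941, 0.6157, 0.6933] rows 4.8 3.7
```

```bash
python3 -m pendant '[[0,0,-0.47,0.728,-0.01,0.027,0.15],[0,0,-0.47,0.728,-0.01,0.027,0.15],[0,0,-0.47,0.728,-0.01,0.027,0.15],[0,0,-0.47,0.728,-0.01,0.027,0.15],[0,0,-0.47,0.728,-0.01,0.027,0.15],[0,0,-0.47,0.728,-0.01,0.027,0.15]]' && python3 -m pendant '[[0,0,-0.46,0.396,0.607,0.1,0.15],[0,0,-0.46,0.396,0.607,0.1,0.15],[0,0,-0.46,0.396,0.607,0.1,0.15],[0,0,-0.46,0.396,0.607,0.1,0.15],[0,0,-0.46,0.396,0.607,0.1,0.15],[0,0,-0.46,0.396,0.607,0.1,0.15],[0,0,-0.46,0.396,0.607,0.1,0.15]]'; python3 plan.py .4825,.3399,.19,79.5 +.4825,.3399,.012,79.5;  python3 - <<'E'
from bench import optics
from h import *
d=optics.get_image('side');np.savez('pics/side2.npz',**d)
d2=optics.get_image('top');np.savez('pics/top2.npz',**d2)
a=cv2.resize(d['img'][130:330,190:390,::-1],(400,400),interpolation=cv2.INTER_CUBIC)
b=cv2.resize(d2['img'][140:280,120:345,::-1],(400,249),interpolation=cv2.INTER_CUBIC)
o=np.zeros((400,800,3),np.uint8);o[:,:400]=a;o[:249,400:]=b;cv2.imwrite('pics/c3.png',o)
E
```

```text
t: 11.12
tool_pos: [0.4177, 0.1298, 0.2159]
eef_rot: [-1.331, -2.843, 0.004]
contact_force: [0.3, -0.3, -0.3]
grip_width: 0.0723
grasp_force: 0.0
t: 12.0
tool_pos: [0.4821, 0.3366, 0.1873]
eef_rot: [-0.294, -3.127, 0.001]
contact_force: [0.2, -0.2, 0.5]
grip_width: 0.0721
grasp_force: 0.0
t 12.00 [0.4821 0.3366 0.1873] head 79.2 tilt 0.05 F [ 0.2 -0.2  0.5] w 0.0721 g 0 q6 -0.85
.4825,.3399,.19,79.5 turn [-0.0005, -0.0002, -0.003] shift [0.0007, 0.0112, -0.0089] rows 0.1 0.0
+.4825,.3399,.012,79.5 turn [-0.0005, -0.0002, -0.003] shift [0.0005, 0.0117, 0.5844] rows 2.8 0.0
```

View pics/c3.png

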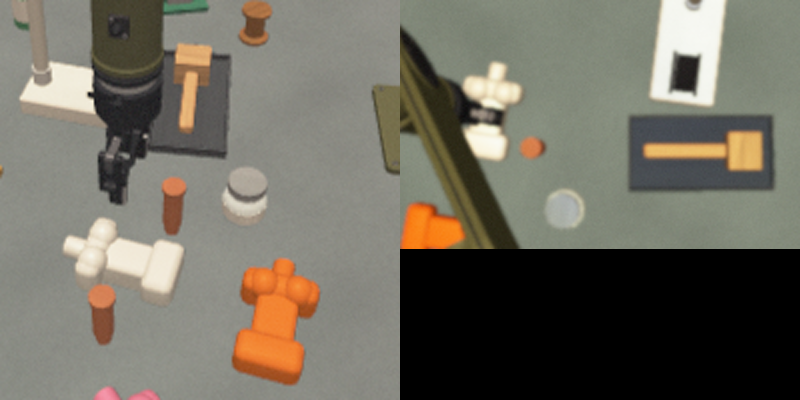

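The mallet lies inside the tray (right panel, 645-765 by 130-170, with the tray at 628-773). The gripper hangs over the torso's waist. Next I descend.

```bash
python3 plan.py .4825,.3399,.19,79.5 +.4825,.3399,.08,79.5 +.4825,.3399,.012,79.5
```

```text
t 12.10 [0.4822 0.3371 0.1876] head 79.3 tilt 0.01 F [ 0.9  0.3 -0.1] w 0.0725 g 0 q6 -0.85
.4825,.3399,.19,79.5 turn [-0.0, 0.0001, -0.0025] shift [0.0007, 0.0094, -0.0079] rows 0.1 0.0
+.4825,.3399,.08,79.5 turn [-0.0, 0.0001, -0.0025] shift [0.0008, 0.0094, 0.3588] rows 1.7 0.0
+.4825,.3399,.012,79.5 turn [-0.0, 0.0001, -0.0025] shift [0.0008, 0.0094, 0.5854] rows 2.8 0.0
```

```bash
python3 -m pendant '[[0,0,-0.002,0,0.009,0.1,0.15],[0,0,-0.002,0,0.009,0.25,0.15],[0,0,-0.002,0,0.009,0.36,0.15],[0,0,-0.002,0,0.009,0.45,0.15],[0,0,-0.002,0,0.009,0.53,0.15],[0,0,-0.002,0,0.009,0.57,0.15],[0,0,-0.002,0,0.009,0.583,0.15],[0,0,-0.002,0,0.009,0.583,0.15]]' && python3 -m pendant '[[0,0,0,0,0,0,1],[0,0,0,0,0,0,1],[0,0,0,0,0,0,1],[0,0,0,0,0,0,1],[0,0,0,0,0,0,1],[0,0,0,0,0,0,1]]' 50; python3 plan.py;python3 - <<'E'
from bench import optics
from h import *
d=optics.get_image('side');np.savez('pics/side4.npz',**d)
cv2.imwrite('pics/c4.png',cv2.resize(d['img'][190:320,200:330,::-1],(520,520),interpolation=cv2.INTER_CUBIC))
E
```

```text
t: 13.1
tool_pos: [0.4832, 0.3412, 0.0129]
eef_rot: [0.286, 3.128, 0.001]
contact_force: [0.7, -0.1, -0.2]
grip_width: 0.0722
grasp_force: 0.0
t: 13.85
tool_pos: [0.4831, 0.3407, 0.0135]
eef_rot: [0.284, 3.128, -0.0]
contact_force: [-0.0, -2.3, 5.8]
grip_width: 0.0533
grasp_force: 55.9
t 13.85 [0.4831 0.3407 0.0135] head 79.6 tilt 0.07 F [-0.  -2.3  5.8] w 0.0533 g 56 q6 -0.85
```

View pics/c4.png

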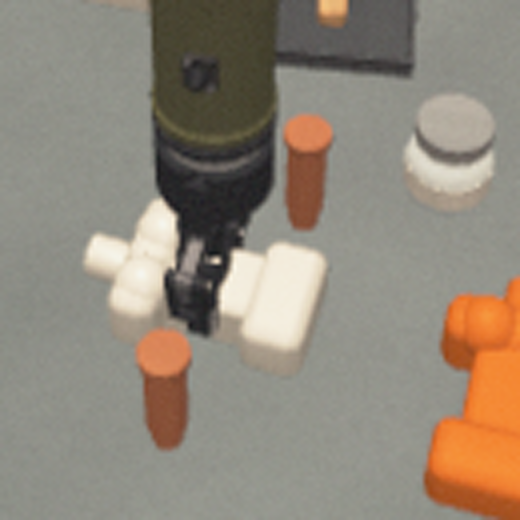

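The torso is gripped at its waist (finger at crop (195,300)) and the rivet sets are untouched. Next I lift it and carry it.

```bash
python3 -m pendant '[[0,0,0,0,0,-0.02,1],[0,0,0,0,0,-0.06,1],[0,0,0,0,0,-0.15,1],[0,0,0,0,0,-0.3,1],[0,0,0,0,0,-0.45,1],[0,0,0,0,0,-0.6,1],[0,0,0,0,0,-0.72,1],[0,0,0,0,0,-0.72,1],[0,0,0,0,0,-0.72,1]]'; python3 plan.py .43,.08,.23,88 .45,-.19,.23,96  .5141,-.3498,.2,104.7 
```

```text
t: 15.02
tool_pos: [0.4815, 0.3405, 0.2268]
eef_rot: [-0.285, -3.126, 0.002]
contact_force: [-0.4, -0.6, -5.9]
grip_width: 0.0533
grasp_force: 54.7
t 15.03 [0.4815 0.3405 0.2268] head 79.6 tilt 0.16 F [-0.4 -0.6 -5.9] w 0.0533 g 55 q6 -0.85
.43,.08,.23,88 turn [-0.0011, -0.0015, -0.0979] shift [0.0118, -0.8851, -0.0091] rows 4.2 0.8
.45,-.19,.23,96 turn [0.0, 0.0, -0.0931] shift [-0.098, -0.8971, 0.0] rows 4.3 0.7
.5141,-.3498,.2,104.7 turn [0.0, 0.0, -0.1012] shift [-0.1568, -0.5521, 0.1] rows 2.8 0.8
```

```bash
python3 -m pendant '[[0,0,-0.03,0,-0.1,0,1],[0,0,-0.06,0.01,-0.25,-0.01,1],[0,0,-0.098,0.012,-0.4,-0.01,1],[0,0,-0.098,0.012,-0.55,-0.01,1],[0,0,-0.098,0.012,-0.72,-0.01,1],[0,0,-0.098,0.012,-0.885,-0.01,1]]' && python3 -m pendant '[[0,0,-0.04,-0.02,-0.17,0,1],[0,0,-0.093,-0.05,-0.35,0,1],[0,0,-0.093,-0.07,-0.53,0,1],[0,0,-0.093,-0.098,-0.72,0,1],[0,0,-0.093,-0.098,-0.897,0,1]]' && python3 -m pendant '[[0,0,-0.05,-0.05,-0.16,0.02,1],[0,0,-0.1,-0.1,-0.3,0.05,1],[0,0,-0.101,-0.157,-0.42,0.08,1],[0,0,-0.101,-0.157,-0.51,0.1,1],[0,0,-0.101,-0.157,-0.552,0.1,1],[0,0,-0.101,-0.157,-0.552,0.1,1],[0,0,-0.101,-0.157,-0.552,0.1,1],[0,0,-0.101,-0.157,-0.552,0.1,1]]';  python3 - <<'E'
from bench import optics
from h import *
for n in('side','top'):
    d=optics.get_image(n);np.savez(f'pics/{n}5.npz',**d)
s=load('side5');t=load('top5')
a=cv2.resize(s['img'][60:160,210:320,::-1],(440,400),interpolation=cv2.INTER_CUBIC)
b=cv2.resize(t['img'][140:240,345:435,::-1],(360,400),interpolation=cv2.INTER_CUBIC)
cv2.imwrite('pics/c5.png',np.hstack([a,b]))
E
python3 plan.py .5141,-.3498,.12,104.7 +.5141,-.3498,.066,104.7 +.5141,-.3498,.0535,104.7
```

```text
t: 15.78
tool_pos: [0.4289, 0.0791, 0.2289]
eef_rot: [-0.054, -3.136, 0.001]
contact_force: [0.9, 0.0, -4.0]
grip_width: 0.0531
grasp_force: 54.8
t: 16.4
tool_pos: [0.4502, -0.1907, 0.2288]
eef_rot: [0.164, -3.134, -0.004]
contact_force: [0.6, 0.1, -5.6]
grip_width: 0.053
grasp_force: 54.8
t: 17.4
tool_pos: [0.5152, -0.3479, 0.202]
eef_rot: [-0.403, 3.115, -0.0]
contact_force: [0.2, -0.2, -5.0]
grip_width: 0.0531
grasp_force: 54.9
t 17.50 [ 0.5154 -0.3482  0.202 ] head 104.7 tilt 0.04 F [ 0.6 -0.  -5.6] w 0.0530 g 55 q6 -2.49
.5141,-.3498,.12,104.7 turn [-0.0003, 0.0004, 0.0004] shift [0.0056, -0.0039, 0.2733] rows 1.3 0.0
+.5141,-.3498,.066,104.7 turn [-0.0003, 0.0004, 0.0004] shift [0.0057, -0.0038, 0.4533] rows 2.2 0.0
+.5141,-.3498,.0535,104.7 turn [-0.0003, 0.0004, 0.0004] shift [0.0057, -0.0038, 0.495] rows 2.4 0.0
```

View pics/c5.png

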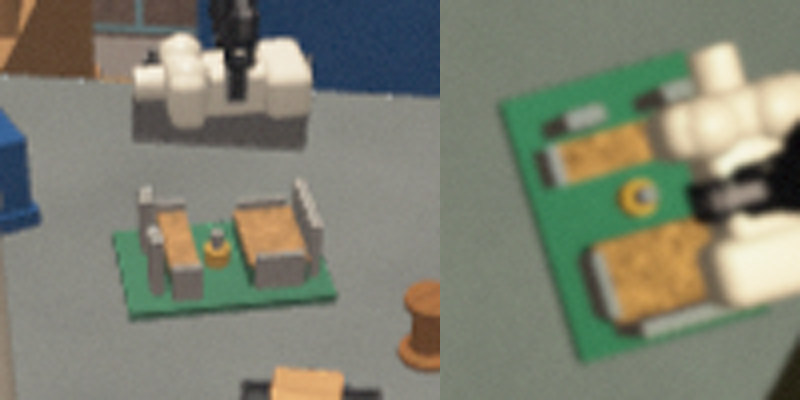

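```bash
cat > v.py <<'E'
from h import *
s=load('side5');t=load('top5')
pt=np.array([345+(646-440)/4,140+189/4]);ps=np.array([210+217/4,60+232/4])
print('pin ray top',ray(t,pt,.048),'side',ray(s,ps,.048))
hsv=cv2.cvtColor(t['img'],cv2.COLOR_RGB2HSV)
hs=cv2.cvtColor(s['img'],cv2.COLOR_RGB2HSV)
# torso outline in held pose, TCP .5154 -.3482 .202 -> underside z .1885
yaw=np.radians(14.7);g=np.array([.5154,-.3482]);o=g+.0026*np.array([np.cos(yaw),np.sin(yaw)])
P=frame(o,yaw,[(88,0,27),(-75,0,20),(-75,-42,23),(-75,42,23),(24,50,30),(60,50,30),(88,0,42)] and np.array([(88,0,27),(-75,-42,23),(-75,42,23),(60,50,30),(88,0,42)])/1000+[0,0,.1885])
print('side crop px',((proj(s,P)-[210,60])*4).round().tolist());print('top crop px',((proj(t,P)-[345,140])*4+[440,0]).round().tolist())
N=frame([.517,-.349],yaw,np.array([(105,75,12),(105,-75,12),(-105,75,12),(-105,-75,12),(73,37,75),(73,-37,75),(-85,0,75),(60,52,50),(-75,52,50),(5,0,48)])/1000)
print('nest side',((proj(s,N)-[210,60])*4).round().tolist());print('nest top',((proj(t,N)-[345,140])*4+[440,0]).round().tolist())
E
python3 v.py
```

```text
pin ray top [[ 0.52574328 -0.34742354  0.048     ]] side [[ 0.52160925 -0.34206957  0.048     ]]
side crop px [[131.0, 82.0], [295.0, 54.0], [312.0, 95.0], [168.0, 103.0], [131.0, 67.0]]
top crop px [[703.0, 47.0], [841.0, 274.0], [714.0, 309.0], [643.0, 108.0], [713.0, 42.0]]
nest side [[128.0, 309.0], [113.0, 227.0], [337.0, 292.0], [307.0, 212.0], [155.0, 231.0], [146.0, 192.0], [306.0, 199.0], [170.0, 260.0], [305.0, 249.0], [217.0, 229.0]]
nest top [[498.0, 100.0], [684.0, 49.0], [578.0, 363.0], [766.0, 311.0], [584.0, 115.0], [681.0, 89.0], [698.0, 310.0], [559.0, 142.0], [613.0, 316.0], [647.0, 194.0]]
```

Projections of the nest and torso match the picture: neck stops seen at (585,117) and (680,92), against predictions of (584,115) and (681,89). The torso's neck end matches too. Next I lower it.

```bash
python3 -m pendant '[[0,0,0,0.005,-0.004,0.1,1],[0,0,0,0.005,-0.004,0.2,1],[0,0,0,0.005,-0.004,0.28,1],[0,0,0,0.005,-0.004,0.34,1],[0,0,0,0.005,-0.004,0.39,1],[0,0,0,0.005,-0.004,0.42,1],[0,0,0,0.005,-0.004,0.44,1],[0,0,0,0.005,-0.004,0.455,1],[0,0,0,0.005,-0.004,0.465,1],[0,0,0,0.005,-0.004,0.475,1],[0,0,0,0.005,-0.004,0.48,1],[0,0,0,0.005,-0.004,0.48,1]]'; python3 plan.py .5141,-.3498,.0535,104.7;python3 -m pendant '[[0,0,0,0,0,0.005,1],[0,0,0,0,0,0.01,1],[0,0,0,0,0,0.01,1]]'; python3 plan.py .5141,-.3498,.0535,104.7
```

```text
t: 19.0
tool_pos: [0.5144, -0.3508, 0.0575]
eef_rot: [-0.401, 3.115, -0.001]
contact_force: [-0.6, -0.6, -3.7]
grip_width: 0.0534
grasp_force: 54.9
t 19.00 [ 0.5144 -0.3508  0.0575] head 104.7 tilt 0.04 F [-0.6 -0.6 -3.7] w 0.0534 g 55 q6 -2.49
.5141,-.3498,.0535,104.7 turn [-0.0004, 0.0002, -0.0002] shift [0.0002, 0.0035, 0.0134] rows 0.1 0.0
t: 19.38
tool_pos: [0.5144, -0.3508, 0.0544]
eef_rot: [-0.401, 3.115, -0.001]
contact_force: [-0.7, -0.2, -3.2]
grip_width: 0.0532
grasp_force: 54.9
t 19.38 [ 0.5144 -0.3508  0.0544] head 104.7 tilt 0.03 F [-0.7 -0.2 -3.2] w 0.0532 g 55 q6 -2.49
.5141,-.3498,.0535,104.7 turn [-0.0003, 0.0002, -0.0002] shift [0.0002, 0.0035, 0.0029] rows 0.0 0.0
```

Weight is shifting to the pin's spring with no side force. I go on in small steps.

```bash
python3 -m pendant '[[0,0,0,0,0,0.003,1],[0,0,0,0,0,0.003,1]]';python3 -m pendant '[[0,0,0,0,0,0.002,1],[0,0,0,0,0,0.002,1]]'
```

```text
t: 19.62
tool_pos: [0.5144, -0.3508, 0.0536]
eef_rot: [-0.401, 3.115, -0.001]
contact_force: [0.6, -1.3, -2.5]
grip_width: 0.0532
grasp_force: 55.2
t: 19.88
tool_pos: [0.5144, -0.3508, 0.0536]
eef_rot: [-0.401, 3.115, -0.001]
contact_force: [-0.7, 0.2, 3.2]
grip_width: 0.0531
grasp_force: 56.0
```

```bash
python3 -m pendant '[[0,0,0,0,0,0,0.2],[0,0,0,0,0,0,0.2],[0,0,0,0,0,0,0.2],[0,0,0,0,0,0,0.2],[0,0,0,0,0,-0.05,0.2],[0,0,0,0,0,-0.15,0.2],[0,0,0,0,0,-0.3,0.2],[0,0,0,0,0,-0.5,0.2],[0,0,0,0,0,-0.5,0.6]]' 20
cat > lamp.py <<'E'
from h import *
d=load('top0')
n=lambda L:(np.array(L)+.5)/6-.5+[250,108]
q=ray(d,n([(65,522),(275,550),(322,168),(112,145)]),.036)[:,:2]
a=lambda v:np.degrees(np.arctan2(v[1],v[0]))
print('lamp',q.mean(0),[np.linalg.norm(q[i]-q[i-1]).round(3) for i in range(4)],a(q[3]-q[0]),a(q[2]-q[1]))
yaw=np.radians((a(q[3]-q[0])+a(q[2]-q[1]))/2);o=q.mean(0)
P=frame(o,yaw,np.array([(-50,0,46),(-28,0,56),(-50+31,17,58),(-50+31,-17,58),(-81,17,36),(-81,-17,36),(75,0,286)])/1000)
print(P.round(4).tolist()); print(((proj(d,P)-[250,108])*6).round().tolist())
E
python3 lamp.py; python3 plan.py
```

```text
t: 21.0
tool_pos: [0.5175, -0.3532, 0.2102]
eef_rot: [-0.4, 3.106, -0.015]
contact_force: [0.8, -0.2, -0.6]
grip_width: 0.0517
grasp_force: 0.0
lamp [ 0.59843593 -0.00713627] [np.float64(0.195), np.float64(0.107), np.float64(0.197), np.float64(0.108)] -7.811791303625135 -8.193941979295255
[[0.5489, -0.0002, 0.046], [0.5707, -0.0032, 0.056], [0.582, 0.0123, 0.058], [0.5773, -0.0213, 0.058], [0.5206, 0.021, 0.036], [0.5159, -0.0127, 0.036], [0.6727, -0.0176, 0.286]]
[[180.0, 437.0], [187.0, 392.0], [156.0, 369.0], [224.0, 378.0], [138.0, 496.0], [205.0, 504.0], [260.0, 68.0]]
t 21.00 [ 0.5175 -0.3532  0.2102] head 104.7 tilt 0.78 F [ 0.8 -0.2 -0.6] w 0.0517 g 0 q6 -2.49
```

The lamp fit agrees: column top predicted at (260,68) and seen there. The press point is about (0.572, -0.0034), and I shut the fingers on the way.

```bash
python3 plan.py .53,-.15,.2,95 .5722,-.0034,.16,82 .5722,-.0034,.07,82
```

```text
t 21.00 [ 0.5175 -0.3532  0.2102] head 104.7 tilt 0.78 F [ 0.8 -0.2 -0.6] w 0.0517 g 0 q6 -2.49
.53,-.15,.2,95 turn [-0.0068, 0.0061, 0.1127] shift [-0.2116, 0.6449, 0.0289] rows 3.3 0.9
.5722,-.0034,.16,82 turn [0.0, 0.0, 0.1513] shift [-0.1827, 0.4745, 0.1333] rows 2.5 1.2
.5722,-.0034,.07,82 turn [0.0, 0.0, 0.0] shift [0.0, 0.0, 0.3] rows 1.4 0.0
```

```bash
python3 -m pendant '[[0,0,0.11,-0.21,0.645,0.029,1],[0,0,0.11,-0.21,0.645,0.029,1],[0,0,0.11,-0.21,0.645,0.029,1],[0,0,0.11,-0.21,0.645,0.029,1],[0,0,0.11,-0.21,0.645,0.029,1]]' 40 && python3 -m pendant '[[0,0,0.15,-0.18,0.47,0.13,1],[0,0,0.15,-0.18,0.47,0.13,1],[0,0,0.15,-0.18,0.47,0.13,1],[0,0,0.15,-0.18,0.47,0.13,1],[0,0,0.15,-0.18,0.47,0.13,1],[0,0,0.15,-0.18,0.47,0.13,1],[0,0,0.15,-0.18,0.47,0.13,1]]';python3 - <<'E'
from bench import optics
from h import *
d=optics.get_image('side');np.savez('pics/side6.npz',**d)
a=cv2.resize(d['img'][60:160,210:320,::-1],(440,400),interpolation=cv2.INTER_CUBIC)
b=cv2.resize(d['img'][95:195,190:280,::-1],(360,400),interpolation=cv2.INTER_CUBIC)
cv2.imwrite('pics/c6.png',np.hstack([a,b]))
E
python3 plan.py .5722,-.0034,.075,82 +.5722,-.0034,.06,82
```

```text
t: 21.62
tool_pos: [0.5261, -0.1468, 0.1942]
eef_rot: [0.147, -3.138, 0.001]
contact_force: [-1.4, -0.7, -0.1]
grip_width: -0.0001
grasp_force: 0.0
t: 22.5
tool_pos: [0.5671, -0.0035, 0.1555]
eef_rot: [0.213, 3.134, -0.0]
contact_force: [-0.0, -1.1, -0.4]
grip_width: 0.0
grasp_force: 0.0
t 22.55 [ 0.5671 -0.0032  0.1555] head 82.2 tilt 0.04 F [ 0.1 -0.6  0.7] w -0.0001 g 0 q6 -1.52
.5722,-.0034,.075,82 turn [-0.0001, 0.0004, 0.0029] shift [-0.0168, 0.0018, 0.2682] rows 1.3 0.0
+.5722,-.0034,.06,82 turn [-0.0001, 0.0004, 0.0029] shift [-0.0167, 0.0018, 0.3182] rows 1.5 0.0
```

View pics/c6.png

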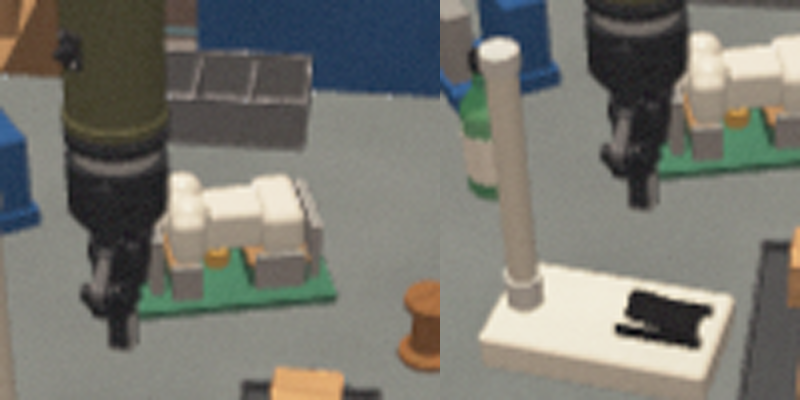

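The torso sits level in the nest (left panel at (235,215)), and only the pin's yellow collar shows below it. Next I press the rocker.

```bash
python3 -m pendant '[[0,0,0.003,-0.017,0.002,0.15,1],[0,0,0.003,-0.017,0.002,0.27,1],[0,0,0.003,-0.017,0.002,0.31,1],[0,0,0.003,-0.017,0.002,0.32,1],[0,0,0.003,-0.017,0.002,0.33,1],[0,0,0.003,-0.017,0.002,0.335,1]]'; python3 -m pendant '[[0,0,0,0,0,0.005,1],[0,0,0,0,0,0.01,1],[0,0,0,0,0,0.01,1]]'; python3 -m pendant '[[0,0,0,0,0,0.005,1],[0,0,0,0,0,0.01,1],[0,0,0,0,0,0.01,1]]'
```

```text
t: 23.3
tool_pos: [0.5731, -0.0025, 0.0558]
eef_rot: [0.217, 3.132, -0.001]
contact_force: [-0.2, 0.0, 2.4]
grip_width: 0.0002
grasp_force: 1.0
t: 23.68
tool_pos: [0.5742, -0.0026, 0.0526]
eef_rot: [0.217, 3.13, -0.001]
contact_force: [2.4, -2.5, 5.2]
grip_width: 0.0002
grasp_force: 2.5
t: 24.05
tool_pos: [0.5749, -0.0027, 0.0506]
eef_rot: [0.216, 3.128, -0.001]
contact_force: [1.9, -1.9, 10.9]
grip_width: -0.0004
grasp_force: 5.7
```

```bash
python3 -m pendant '[[0,0,0,0,0,0.005,1],[0,0,0,0,0,0.008,1],[0,0,0,0,0,0.008,1]]'; python3 -m pendant '[[0,0,0,0,0,0.005,1],[0,0,0,0,0,0.007,1],[0,0,0,0,0,0.007,1]]'
```

```text
t: 24.42
tool_pos: [0.575, -0.0027, 0.0501]
eef_rot: [0.216, 3.127, -0.001]
contact_force: [-2.2, -2.0, 25.0]
grip_width: -0.0001
grasp_force: 12.2
t: 24.8
tool_pos: [0.5751, -0.0027, 0.0498]
eef_rot: [0.216, 3.126, -0.001]
contact_force: [-5.3, -2.4, 37.6]
grip_width: -0.0002
grasp_force: 17.9
```

Firm stop reached. I retract and check.

```bash
python3 -m pendant '[[0,0,0,0,0,-0.03,1],[0,0,0,0,0,-0.15,1],[0,0,0,0,0,-0.4,1],[0,0,0,0,0,-0.6,1],[0,0,0,0,0,-0.6,1]]'; python3 -m pendant '[[0,0,0,0.2,0.1,-0.05,1],[0,0,0,0.4,0.2,-0.05,1],[0,0,0,0.6,0.3,-0.05,1],[0,0,0,0.6,0.4,-0.05,1],[0,0,0,0.6,0.6,-0.05,1],[0,0,0,0.6,0.9,-0.05,1],[0,0,0,0.6,0.9,-0.05,1],[0,0,0,0.6,0.9,-0.05,1]]'; python3 - <<'E'
from bench import optics
from h import *
d=optics.get_image('side');t=optics.get_image('top')
a=cv2.resize(d['img'][75:195,190:320,::-1],(433,400),interpolation=cv2.INTER_CUBIC)
b=cv2.resize(t['img'][105:255,240:440,::-1],(366,275),interpolation=cv2.INTER_CUBIC)
o=np.zeros((400,799,3),np.uint8);o[:,:433]=a;o[:275,433:]=b;cv2.imwrite('pics/c7.png',o)
E
```

```text
t: 25.42
tool_pos: [0.5747, -0.0019, 0.2287]
eef_rot: [0.216, 3.126, 0.001]
contact_force: [0.5, 0.3, 0.6]
grip_width: -0.0005
grasp_force: 0.0
t: 26.42
tool_pos: [0.4301, 0.2917, 0.2371]
eef_rot: [-0.212, -3.131, 0.002]
contact_force: [0.5, -0.7, 0.9]
grip_width: -0.0002
grasp_force: 0.0
```

View pics/c7.png

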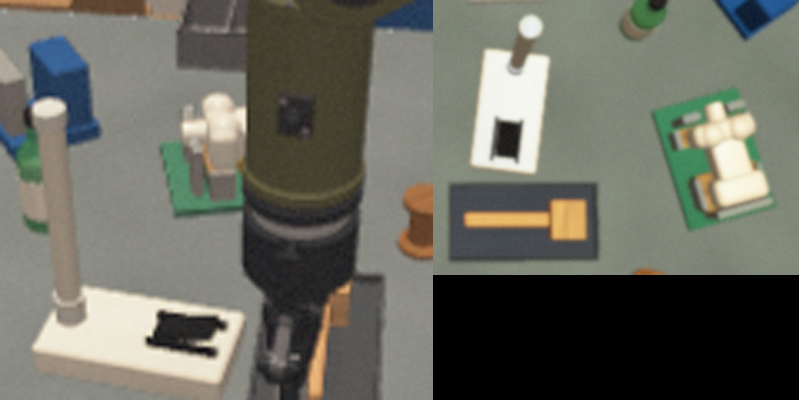

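The rocker's look has changed, the mallet is in the tray and the torso is seated. I check the rocker tilt by numbers.

```bash
python3 - <<'E'
from bench import optics
from h import *
d=optics.get_image('side');np.savez('pics/side8.npz',**d)
a=load('side0')
yaw=np.radians(-8);o=[.5984,-.0071]
def ends(th,h=.0066):
    # th: 0 off (+.2 up at column end) .. .4 on
    f=.2-th; L=[]
    for s in(.032,-.032):
        for y in(.017,-.017): L.append((-.05+s*np.cos(f)-h*np.sin(f),y,.046+s*np.sin(f)+h*np.cos(f)))
    return frame(o,yaw,np.array(L))
for th in(0,.2,.4): print(th,proj(a,ends(th)).round(1).tolist())
for n in('side0','side8'):
    g=cv2.cvtColor(load(n)['img'],cv2.COLOR_RGB2GRAY)
    print(n)
    for r in g[164:186,228:264]: print(''.join('#' if v<45 else '+' if v<100 else '.' for v in r))
E
```

```text
0 [[235.9, 172.0], [238.9, 165.6], [254.1, 178.0], [256.6, 171.5]]
0.2 [[235.5, 173.3], [238.4, 166.9], [253.9, 176.5], [256.4, 170.0]]
0.4 [[235.3, 174.7], [238.2, 168.4], [253.3, 175.0], [255.9, 168.5]]
side0
....................................
....................................
....................................
....................................
..........###++.....................
.........+######++..................
.........+##########+++.............
.........#################+++.......
.........#####+##############+......
.........##################+++......
..........+#####+##########+........
.............++###########+.........
......+++....++++#########..........
......######+++++########+..........
.......++################+..........
.............++##########+..........
..................+++#####+.........
........................+++.........
....................................
....................................
....................................
....................................
side8
....................................
....................................
....................................
....................................
..........+.........................
.........+#####++...................
.........+#################.........
..........##################+.......
.........+###################+......
.........#################++++......
........+#################..........
........#################+..........
......++########+#+++++++...........
......##########+++++...............
.......++#########++................
.............++#########++..........
..................+++#####+.........
........................+++.........
....................................
....................................
....................................
....................................
```

The rocker's top face now runs level in the side view, as predicted for 0.4 rad, so the lamp is fully on. I hand the job in.

```bash
python3 -c "
from bench import job
print(job.finish_job())"
```

```text
the job is handed in; nothing more can be done
None
```

I handed the job in at about 27 s of the 72 s allowed: the mallet lies in the tray, the torso sits level in the nest and let go, and the rocker is fully on. The fully-down sensing pin is judged from the seating height and the side view, as I had no direct reading of it.

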